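# Open the sample canister in the bench brace

### The job

Stand the capped steel canister fully down in the square recess of the bench brace, cap still tight, so that the brace keeps it from turning. Then unscrew the cap counterclockwise (seen from above) until its threads let go, and lift it straight up until its whole skirt is a centimetre or two above the mouth, leaving the canister in the brace. Finish holding the cap still and level right above the open mouth, without letting go or putting it down, and leave the dishes, the bottle and the tube rack where they are.

Things in the scene. Friction and masses are not known exactly. Their poses are not given: they have to be found in the camera images.
- canister: Loose steel canister, 0.3 to 0.5 kg, standing on the bench, capped. Square foot 56 x 56 mm, 14 mm high; round body 42 mm across up to 84 mm; 30 mm neck with two opposite thread segments inside the cap, centred on +x and -x. Origin: centre of the foot's underside; z up; x, y square to the foot's sides. Loose on the bench it turns along with its cap. It can be carried by the cap.
- mouth (a point): Top of the canister's neck on its axis, where the sprung seal disc (24 mm across) lies when closed, 113 mm above the canister's underside. The disc pushes the closed cap up with about 18 N, which makes it tight (0.2 to 0.4 Nm to turn), and rises 2.5 mm when the cap is free. Pulling up does not take a closed cap off.
- cap: Black hexagonal cap, 0.06 kg, 52 mm across flats, 60 over corners, 30 high, wider than the canister's body. Origin: centre of the skirt's lower edge, 88 mm above the canister's underside when closed; z up; x square to a pair of flats. Closed: yaw relative to the canister within 0.3 rad of 0. Turned counterclockwise without rising, it is free from 1.0 to 2.0 rad of relative yaw; hard stop at about 2.1.
- brace: Fixed aluminium brace block, 110 x 110 x 30 mm, with one square recess in the middle of its top, 59 x 59 mm, 18 mm deep, with a 3 mm chamfer at the mouth: takes the canister's foot in any of four quarter turns. Origin: centre of the underside, on the bench; z up; x and y square to the recess' sides.
- recess (a point): Centre of the floor of the brace's recess, 12 mm above the bench: where the canister's origin belongs.
- dishes: Bystander: stack of three clear culture dishes, 60 mm across, 38 mm high. Origin: centre of the underside.
- bottle: Bystander: amber jar with white cap, 54 mm across, 110 mm high. Origin: centre of the underside.
- tube_rack: Bystander: white rack with capped tubes, 60 x 130 mm, 76 mm high over the tubes. Origin: centre of the underside.
Mind the look-alikes: they are no part of the job. Of the things that look like the cap, the middle-sized one is meant.

How it is judged:
By the outcome, as a careful person would: the job done as asked, in the order asked, and still so for the second after the job is handed in, while the arm keeps its last pose, push and grip.
It also fails if it takes over 45 s, if anything falls off the work surface, if the arm or the gripper's body presses on something with over 40 N, if the wrist force passes 120 N, or if a joint passes its speed limit or range.

### The arm

A 6-joint arm with a two-finger parallel gripper is mounted at the origin on the work surface. World frame = base frame: x ahead of the robot, y to its left, z up, the work surface at z = 0. Lengths are in m, angles in rad, forces in N, time in s.
With the tool pointing down it reaches from about 0.325 to 0.9 m from the base axis. Payload 6.1 kg.
Tool frame: the origin (TCP) lies between the finger pads; the fingertips stand 25 mm ahead of it and the grasp point (between the pads) lies 6 mm ahead of it; z points along the fingers, y is the line along which they close (so a half turn about z gives the same grasp; the last joint's range is limited). The gripper opens to 87 mm and grips with 3 to 60 N. Pads are 19 mm wide; open, the fingers measure 117 mm over their backs; the gripper's body (75 mm by 190 mm) begins 51 mm behind the grasp point.
Start: joints at [-1.37, 0.22, 1.526, -0, 1.395, -0.126], TCP at [0.201, -0.592, 0.221] pointing down, gripper open.
Joint ranges: [-2.98, 2.98], [-0.91, 2.08], [0.09, 2.57], [-1.24, 4.39], [0.2, 2.65], [-2.68, 2.68]. Speed limits (rad/s): [2.57, 2.57, 3.01, 3.14, 3.14, 3.14].

### API

Orientations are given as a unit quaternion [x, y, z, w].
In Python, from station import * gives the robot as it stands. The module is installed in compiled form; this text tells all that it offers.
- The arm moves only by the shell command python3 -m inch 'ROWS' [OPENING] [FORCE]. ROWS is JSON, one flat list of numbers, 6 for each row, row after row: the shift along the world's x, y, z in mm, then the turn, a rotation vector about the world's x, y, z in rad. A call has 1 to 5 rows; each row is the pose to reach, as a shift and turn from the pose commanded when the call began; what a row does not reach only later rows make up. A row lasts 1/12 s, in which the tool goes at most 41.7 mm and 7.16 degrees, less where a joint would pass 70% of its speed; a pose out of reach is approached as far as the arm can. A call with a gripper value outside its range is refused whole. OPENING is the opening in per cent of the stroke, from 0 (shut) to 100 (fully open), set as the call begins (- or left out, the last holds). The fingers move at their own pace and stop on an object; FORCE is the grip in N (left out, the last holds). Time passes only in rows, so rows that repeat a pose let the fingers close. It gives the time, the measured TCP pose, the force, the opening and the grip force at its end, in the units of the state.
- read_state(): the state, without advancing time (a new reading comes with each control period).
- snapshot(name): name is "side" or "top" or "wrist"; returns a dict with "pixels" (480x640x3 uint8, blue, green, red), "z_map" (480x640 float32, m along the optical axis (not along the pixel's ray), 0 where there is no reading), "fx", "fy", "cx", "cy" (pixels), "camera_from_world" (4x4, takes a point from world to camera coordinates); the wrist camera has in their place "mount" (4x4, takes a point from camera to tool coordinates, whose origin is the TCP and whose axes are the flange's). Camera axes: x right, y down, z forward; pixel columns grow to the right and rows downward; lengths in m; the calibration is good to about 2 mm. A picture is of the moment at which its call begins: read the wrist's pose just before it.
- job_done(): hands the job in; it is judged then, once.
The state is a dict: "clock": time; "joint_positions": joint angles; "joint_velocities": joint speeds; "joint_efforts": joint torques, N m; "tcp_pos": TCP position; "tool_rot": TCP orientation; "contact_force": force on the tool from outside, world axes, zero at the start; "torque": the same for the moment, N m; "width": finger opening in m; "gripper_force": force on a finger pad.
Only numpy, scipy, OpenCV 4.12 (cv2) and the standard library are available. Lean on these libraries where they do the work, as an engineer would, in place of code of your own. Each camera call takes 0.05 s, during which the arm holds its last target. There are 200 camera calls.

## Working session

There is one attempt and no reset: what is moved stays moved. The work goes in short steps, Python scripts to look and compute and a shell command to move; the robot and the scene stay as the last step left them, time stands still between calls to the robot, and variables do not carry over. Pictures are saved under pics/ and viewed, at most 10 in all, crops included, and the job is handed in when it is done.

```bash
mkdir -p pics
python3 - <<'E'
from station import *
import cv2,numpy as np
s=read_state();print({k:np.round(v,3).tolist() for k,v in s.items()})
for n in("top","side"):
    d=snapshot(n);cv2.imwrite(f"pics/{n}0.png",d["pixels"]);np.savez(f"{n}0.npz",**d)
    print(n,d["fx"],d["cx"],d["cy"],np.round(d["camera_from_world"],3).tolist())
E
```

```text
{'clock': 0.0, 'joint_positions': [-1.37, 0.221, 1.528, -0.0, 1.395, -0.126], 'joint_velocities': [0.001, -0.0, -0.0, 0.001, -0.002, -0.0], 'joint_efforts': [0.0, -49.462, -38.737, 0.07, 0.057, -0.0], 'tcp_pos': [0.201, -0.591, 0.22], 'tool_rot': [0.987, 0.163, -0.0, -0.001], 'contact_force': [0.785, -0.15, -0.007], 'torque': [-0.07, -0.009, 0.029], 'gripper_force': 0.0, 'width': 0.087}
top 440.3293407937416 324.4513278549612 241.06870858412827 [[0.003, -0.999, 0.036, -0.015], [-0.993, -0.007, -0.121, 0.607], [0.121, -0.036, -0.992, 0.789], [0.0, 0.0, 0.0, 1.0]]
side 567.0691893633159 316.13516807995245 237.3816708867257 [[-0.998, -0.055, 0.002, 0.584], [-0.03, 0.521, -0.853, 0.109], [0.046, -0.852, -0.521, 1.121], [0.0, 0.0, 0.0, 1.0]]
```

View pics/top0.png

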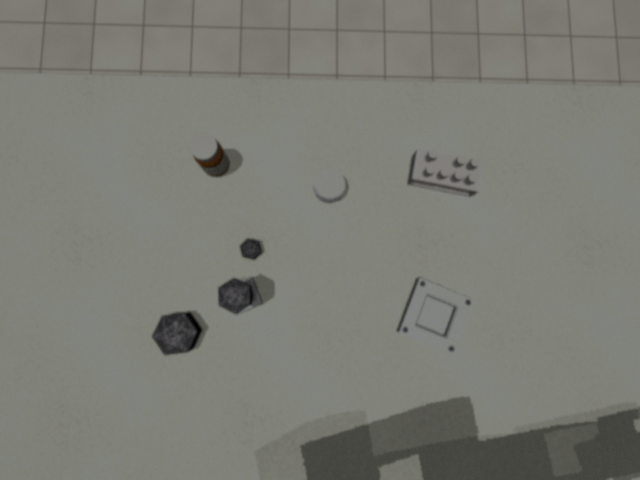

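View pics/side0.png

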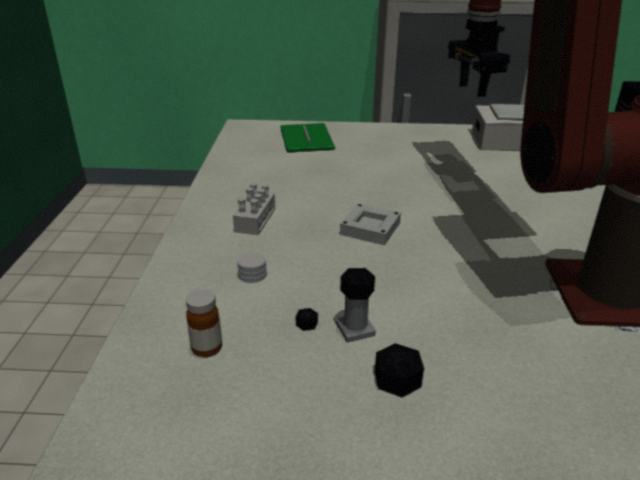

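The top view shows the canister with the middle cap at (236,296), the brace with its recess at (436,315), and the look-alikes at (251,248) and (177,333). The side view shows the canister at (356,300), foot at (356,328).

```bash
cat > h.py <<'E'
import numpy as np,cv2
from scipy.spatial.transform import Rotation as R
from station import *
def cast(d,uv,z,T=None):
    """pixels -> world points on plane height z. T: world_from_camera"""
    if T is None: T=np.linalg.inv(d["camera_from_world"])
    uv=np.atleast_2d(uv).astype(float)
    r=np.c_[(uv[:,0]-d["cx"])/d["fx"],(uv[:,1]-d["cy"])/d["fy"],np.ones(len(uv))]@T[:3,:3].T
    o=T[:3,3]; return o+r*((z-o[2])/r[:,2])[:,None]
def wristT(d,s):
    W=np.eye(4);W[:3,:3]=R.from_quat(s["tool_rot"]).as_matrix();W[:3,3]=s["tcp_pos"];return W@d["mount"]
def poly(mask,n):
    """largest contour at most n corners"""
    c=max(cv2.findContours(mask,cv2.RETR_EXTERNAL,cv2.CHAIN_APPROX_NONE)[0],key=cv2.contourArea)
    return cv2.approxPolyN(c,n,ensure_convex=True).reshape(-1,2),c
E
python3 - <<'E'
from h import *
d=np.load("top0.npz");g=cv2.cvtColor(d["pixels"],cv2.COLOR_BGR2GRAY)
T=np.linalg.inv(d["camera_from_world"])
z=d["z_map"];v,u=np.mgrid[:480,:640]
P=np.stack([(u-d["cx"])/d["fx"]*z,(v-d["cy"])/d["fy"]*z,z],-1)@T[:3,:3].T+T[:3,3]
print("cam",T[:3,3], "bench z",np.median(P[200:220,250:300,2]))
for n,(a,b,c,e) in dict(cap=(210,270,270,320),big=(145,305,210,365),small=(235,232,270,265),brace=(395,270,480,360),rack=(400,140,490,205),bottle=(185,125,245,185),dish=(305,165,355,210)).items():
    Q=P[b:e,a:c].reshape(-1,3);Q=Q[(Q[:,2]>.015)&(z[b:e,a:c].ravel()>0)]
    top=np.percentile(Q[:,2],90);K=Q[Q[:,2]>top-.008];print(n,"top z",top.round(3),"xy",K[:,:2].mean(0).round(3),"ext",np.ptp(K[:,:2],axis=0).round(3),len(K))
    if n in("cap","brace"): 
        r=cv2.minAreaRect((K[:,:2]*1000).astype(np.float32));print(r)
E
```

```text
cam [0.50692932 0.01728037 0.85620627] bench z 0.0010823529744451443
cap top z 0.121 xy [0.505 0.14 ] ext [0.057 0.053] 888
((505.17681884765625, 140.4272918701172), (57.58734130859375, 52.2774658203125), 4.220114231109619)
big top z 0.044 xy [0.436 0.257] ext [0.074 0.08 ] 1407
small top z 0.024 xy [0.593 0.129] ext [0.04 0.04] 339
brace top z 0.033 xy [ 0.468 -0.222] ext [0.14  0.142] 2549
((468.2142333984375, -222.05055236816406), (111.04615783691406, 110.16522216796875), 67.99164581298828)
rack top z 0.077 xy [ 0.741 -0.248] ext [0.06 0.1 ] 561
bottle top z 0.112 xy [0.761 0.201] ext [0.048 0.048] 612
dish top z 0.04 xy [ 0.716 -0.02 ] ext [0.06  0.057] 765
```

```bash
python3 -m inch '[120,167,60,0,0,0,120,167,60,0,0,0,120,167,60,0,0,0,120,167,60,0,0,0,120,167,60,0,0,0]' && python3 -m inch '[120,167,60,0,0,0,120,167,60,0,0,0,120,167,60,0,0,0,120,167,60,0,0,0,120,167,60,0,0,0]'
python3 - <<'E'
from h import *
s=read_state();d=snapshot("wrist");cv2.imwrite("pics/w1.png",d["pixels"]);print(s["clock"],s["tcp_pos"],s["tool_rot"],d["fx"]);print(d["mount"].round(3));T=wristT(d,s);print(T[:3,3])
E
```

```text
clock: 0.52
tcp_pos: [0.3178, -0.4277, 0.2789]
tool_rot: [0.987, 0.162, -0.0, -0.0]
contact_force: [0.5, -0.7, 0.1]
width: 0.0874
gripper_force: 0.0
clock: 0.93
tcp_pos: [0.4346, -0.2651, 0.3377]
tool_rot: [0.987, 0.163, -0.0, -0.0]
contact_force: [0.3, -0.7, -0.1]
width: 0.0869
gripper_force: 0.0
0.9333 [ 0.4345922  -0.26514715  0.33765148] [ 9.86696518e-01  1.62572947e-01 -8.10568446e-05 -1.11133303e-04] 352.6374247622477
[[-0.    -0.959 -0.282  0.077]
 [ 1.    -0.001  0.002  0.   ]
 [-0.002 -0.282  0.959 -0.165]
 [ 0.     0.     0.     1.   ]]
[ 0.50758305 -0.24082507  0.50279791]
```

View pics/w1.png

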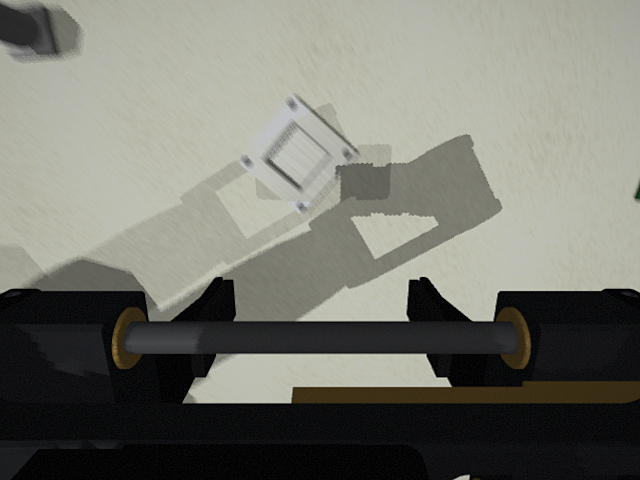

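The brace's four screws are at (293,103), (247,161), (303,207), (348,154), recess near (298,157); it is slightly motion-blurred. Next I go to the canister to look at its foot.

```bash
python3 -m inch '[-50,180,-64,0,0,-0.13,-50,180,-64,0,0,-0.13,-50,180,-64,0,0,-0.13,-50,180,-64,0,0,-0.13,-50,180,-64,0,0,-0.13]' |head -2&& python3 -m inch '[-50,180,-64,0,0,-0.125,-50,180,-64,0,0,-0.125,-50,180,-64,0,0,-0.125,-50,180,-64,0,0,-0.125,-50,180,-64,0,0,-0.125]' |head -2;  python3 -m inch '[-11,38,-13,0,0,0,-11,38,-13,0,0,0,-11,38,-13,0,0,0]'
python3 - <<'E'
from h import *
s=read_state();d=snapshot("wrist");np.savez("w2.npz",T=wristT(d,s),**d);cv2.imwrite("pics/w2.png",d["pixels"]);print(s["tcp_pos"],s["joint_positions"])
t=np.load("top0.npz");g=cv2.cvtColor(t["pixels"],cv2.COLOR_BGR2GRAY).astype(np.float32)
c=[]
for u,v in((422,283),(468,302),(452,349),(405,329)):
    w=np.clip(110-g[v-4:v+5,u-4:u+5],0,None);yy,xx=np.mgrid[v-4:v+5,u-4:u+5];c.append([(w*xx).sum()/w.sum(),(w*yy).sum()/w.sum()])
P=cast(t,c,.03)[:,:2];e=np.roll(P,-1,0)-P
print(P.round(4),P.mean(0),np.linalg.norm(e,axis=1),np.degrees(np.arctan2(e[:,1],e[:,0]))%90)
E
```

```text
clock: 1.4
tcp_pos: [0.3824, -0.0847, 0.2716]
clock: 1.82
tcp_pos: [0.3326, 0.0946, 0.2082]
clock: 2.07
tcp_pos: [0.3214, 0.1326, 0.1953]
tool_rot: [0.999, 0.039, -0.001, 0.0]
contact_force: [0.8, -0.4, 0.2]
width: 0.0871
gripper_force: 0.0
[0.32136035 0.13257306 0.19527731] [ 1.63340542e-01 -4.91364442e-01  2.21310930e+00 -1.45614970e-04
  1.42201311e+00  1.65552040e+00]
[[ 0.5294 -0.1963]
 [ 0.4943 -0.2824]
 [ 0.4089 -0.2478]
 [ 0.4438 -0.1622]] [ 0.46907869 -0.22217608] [0.09299667 0.09211451 0.0924657  0.0920932 ] [67.8298817  67.95741707 67.81499254 68.28779776]
```

View pics/w2.png

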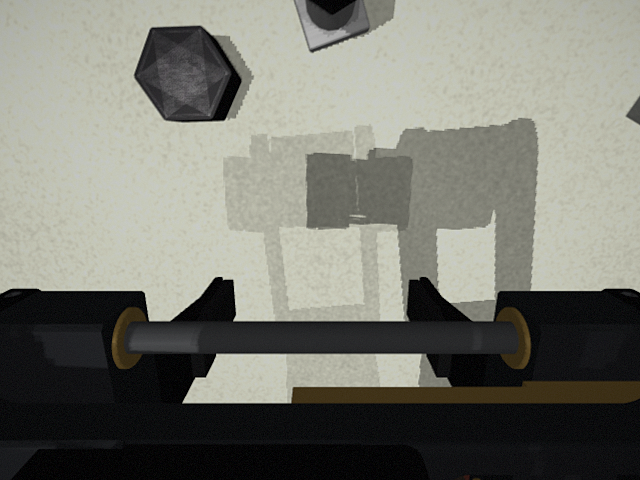

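The foot's near edge runs from (310,50) to (368,34) at the picture's top; the big look-alike is at (188,75). A little forward and up to see the foot and cap together.

```bash
python3 -m inch '[30,4,25,0,0,0,55,7,50,0,0,0,55,7,50,0,0,0,55,7,50,0,0,0]'
python3 - <<'E'
from h import *
s=read_state();d=snapshot("wrist");np.savez("w3.npz",T=wristT(d,s),**d)
cv2.imwrite("pics/w3.png",cv2.resize(d["pixels"][0:180,200:470],None,fx=2.9,fy=2.9,interpolation=cv2.INTER_CUBIC))
E
```

```text
clock: 2.45
tcp_pos: [0.3805, 0.1361, 0.2481]
tool_rot: [0.999, 0.034, 0.001, 0.0]
contact_force: [0.4, 0.1, -0.1]
width: 0.0871
gripper_force: 0.0
```

View pics/w3.png

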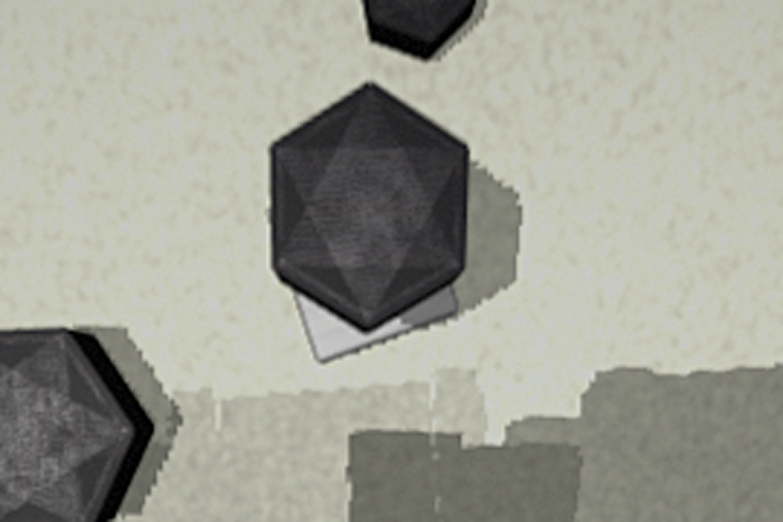

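The cap's six corners are at crop (370,83),(468,147),(465,278),(367,330),(274,270),(271,147); the foot's near edge runs (320,362)–(457,310), its left side (320,362)–(296,295).

Run:
```python
from h import *
d=np.load("w3.npz");T=d["T"];f=2.9
toimg=lambda p:(np.array(p,float)+.5)/f-.5+[200,0]
g=cv2.cvtColor(d["pixels"],cv2.COLOR_BGR2GRAY)
m=((g<85)*255).astype(np.uint8);m2=np.zeros_like(m);m2[25:118,288:364]=m[25:118,288:364];m2[27:]=m2[27:]
p,c=poly(m2,6);print("corners",p.tolist())
P=cast(d,p,.117,T)[:,:2];P2=cast(d,toimg([(370,83),(468,147),(465,278),(367,330),(274,270),(271,147)]),.117,T)[:,:2]
for Q in(P,P2):
    e=np.roll(Q,-1,0)-Q;print(Q.mean(0),np.linalg.norm(e,axis=1).round(4),"edge ang",(np.degrees(np.arctan2(e[:,1],e[:,0]))%60).round(1))
for z in(0,.014):
    F=cast(d,toimg([(457,312),(320,362),(296,295)]),z,T)[:,:2]
    e=np.diff(F,axis=0);print(z,F.round(4),np.linalg.norm(e,axis=1),np.degrees(np.arctan2(e[:,1],e[:,0])))
w=np.load("w2.npz");e=np.diff(cast(w,[(368,34),(310,50.5)],0.005,w["T"])[:,:2],axis=0)[0];print("w2",np.degrees(np.arctan2(e[1],e[0])),np.linalg.norm(e))
ww=np.load("w2.npz");F=cast(ww,[(368,35),(309.5,51),(294,0)],0.007,ww["T"])[:,:2];e=np.diff(F,axis=0);print(F,np.degrees(np.arctan2(e[:,1],e[:,0])))
```

```text
corners [[361, 51], [360, 95], [326, 115], [293, 95], [293, 50], [327, 28]]
[0.50504296 0.13900683] [0.031  0.0304 0.0298 0.0317 0.0296 0.0301] edge ang [4.3 3.  4.2 2.6 3.8 3. ]
[0.50545323 0.13879401] [0.0296 0.0318 0.0295 0.0294 0.0298 0.0297] edge ang [3.9 4.3 0.5 2.6 4.2 3.8]
0 [[0.4919 0.1022]
 [0.4704 0.153 ]
 [0.4938 0.1635]] [0.05518715 0.02564597] [112.9711327   24.09927641]
0.014 [[0.4907 0.1035]
 [0.4699 0.1526]
 [0.4925 0.1627]] [0.0533187  0.02477768] [112.9711327   24.09927641]
w2 108.84935764325023 0.05374943723787776
[[0.48781667 0.10232082]
 [0.4708966  0.15341461]
 [0.50964008 0.16961611]] [108.3226569   22.69339517]
```

Run:
```python
from h import *
def edge(d,a,b,z,n=40,h=5):
    """strongest bright->dark gradient across line a-b; returns world line angle"""
    g=cv2.GaussianBlur(cv2.cvtColor(d["pixels"],cv2.COLOR_BGR2GRAY).astype(np.float32),(0,0),.6)
    a,b=np.array(a,float),np.array(b,float);t=(b-a)/np.linalg.norm(b-a);nrm=np.array([-t[1],t[0]])
    o=np.linspace(-h,h,41);pts=[]
    for k in np.linspace(.08,.92,n):
        q=(a+(b-a)*k+o[:,None]*nrm).astype(np.float32)
        v=cv2.remap(g,q[:,0].copy(),q[:,1].copy(),1).ravel();pts.append(q[np.argmax(np.abs(np.gradient(v)))])
    W=cast(d,pts,z,d["T"])[:,:2].astype(np.float32)
    l=cv2.fitLine(W,cv2.DIST_HUBER,0,.0005,.01).ravel();r=(W-l[2:])@[-l[1],l[0]]
    return round(np.degrees(np.arctan2(l[1],l[0]))%90,2),"res mm",round(1e3*np.median(abs(r)),2),l[2:].round(4)
w2,w3=np.load("w2.npz"),np.load("w3.npz");f=2.9;t=lambda x,y:((x+.5)/f+199.5,(y+.5)/f-.5)
print(edge(w2,(368,35),(309.5,51),.0),edge(w2,(309.5,51),(295,3),.014))
print(edge(w3,t(457,312),t(320,362),.0),edge(w3,t(320,362),t(298,299),.014))
s=np.load("side0.npz");cv2.imwrite("pics/s1.png",cv2.resize(s["pixels"][260:350,310:400],None,fx=6,fy=6,interpolation=cv2.INTER_CUBIC))
```

```text
(np.float32(22.6), 'res mm', np.float32(0.19), array([0.481, 0.129], dtype=float32)) (np.float32(22.63), 'res mm', np.float32(0.03), array([0.4882, 0.1616], dtype=float32))
(np.float32(19.42), 'res mm', np.float32(2.45), array([0.4826, 0.1241], dtype=float32)) (np.float32(23.47), 'res mm', np.float32(0.23), array([0.4797, 0.1586], dtype=float32))
```

View pics/s1.png

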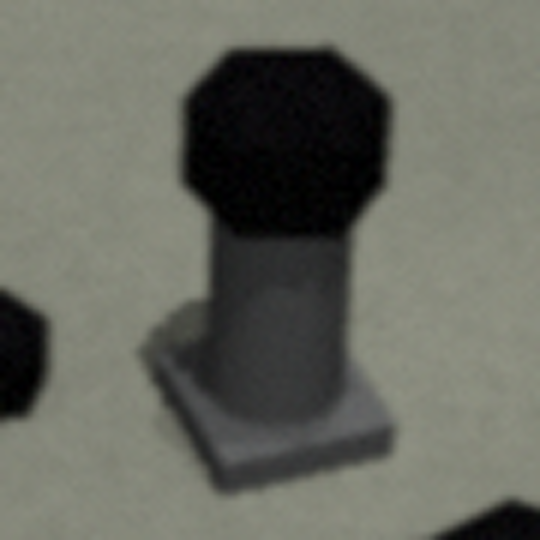

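The foot is seen square at crop (140,345)–(225,480)–(390,435). Foot yaw 22.6°, cap flat normal 93.5° ≡ gripper axis; canister axis at (0.506, 0.139). Moving over it.

```bash
python3 -m inch '[40,1,-15,0,0,0,80,2,-30,0,0,0,123,3,-45,0,0,0,123,3,-45,0,0,0,123,3,-45,0,0,0]'
python3 - <<'E'
from h import *
s=read_state();x=R.from_quat(s["tool_rot"]).as_matrix();print(s["tcp_pos"],np.degrees(np.arctan2(x[1,0],x[0,0])),x[:,2])
E
```

```text
clock: 2.92
tcp_pos: [0.5004, 0.139, 0.1976]
tool_rot: [0.999, 0.034, -0.004, 0.0]
contact_force: [-0.6, -0.0, -0.2]
width: 0.0876
gripper_force: 0.0
[0.50036505 0.13901874 0.19764734] 3.953935234140646 [-0.00711372 -0.00108209 -0.99997411]
```

```bash
python3 -m inch '[4,0,-30,0,0,0,4,0,-60,0,0,0,4,0,-80,0,0,0,4,0,-90,0,0,0,4,0,-90,0,0,0]'; python3 -m inch '[0,0,0,0,0,0,0,0,0,0,0,0,0,0,0,0,0,0,0,0,0,0,0,0,0,0,0,0,0,0]' 40 45
```

```text
clock: 3.33
tcp_pos: [0.5023, 0.1402, 0.1097]
tool_rot: [0.999, 0.036, -0.002, 0.0]
contact_force: [-1.0, 0.2, 0.0]
width: 0.0871
gripper_force: 0.0
clock: 3.75
tcp_pos: [0.5057, 0.141, 0.1125]
tool_rot: [0.999, 0.036, 0.001, -0.0]
contact_force: [-0.3, -0.4, -0.0]
width: 0.0614
gripper_force: 0.0
```

```bash
python3 -m inch '[0,0,-2,0,0,0,0,0,-2,0,0,0,0,0,-2,0,0,0,0,0,-2,0,0,0,0,0,-2,0,0,0]' 20 50
```

```text
clock: 4.17
tcp_pos: [0.5053, 0.1408, 0.1096]
tool_rot: [0.999, 0.036, 0.0, 0.0]
contact_force: [0.1, -2.5, 2.5]
width: 0.0512
gripper_force: 50.0
```

```bash
python3 -m inch '[0,0,15,0,0,0,0,0,35,0,0,0,0,0,60,0,0,0,0,0,75,0,0,0,0,0,80,0,0,0]'
python3 - <<'E'
from h import *
s=read_state();x=R.from_quat(s["tool_rot"]).as_matrix();print(s["tcp_pos"],np.degrees(np.arctan2(x[1,0],x[0,0])),x[:,2],s["torque"])
E
```

```text
clock: 4.58
tcp_pos: [0.5058, 0.1413, 0.1912]
tool_rot: [0.999, 0.036, 0.001, -0.0]
contact_force: [0.9, -0.5, -4.0]
width: 0.0511
gripper_force: 50.0
[0.50581812 0.14125245 0.19124511] 4.119874437536065 [ 2.34806859e-03  7.37706175e-04 -9.99996971e-01] [-0.01393179 -0.13557824 -0.03299114]
```

```bash
python3 -m inch '[-1,-15,0,0,0,-0.04,-4,-40,0,0,0,-0.1,-7,-70,0,0,0,-0.18,-10,-102,0,0,0,-0.26,-13,-134,0,0,0,-0.34]'|head -2;python3 -m inch '[-3,-33,0,0,0,-0.08,-6,-66,0,0,0,-0.16,-9,-99,0,0,0,-0.24,-12,-129,0,0,0,-0.31,-15,-155,0,0,0,-0.37]'|head -2; python3 -m inch '[-3,-25,0,0,0,-0.03,-6,-45,0,0,0,-0.055,-8,-60,0,0,0,-0.07,-9,-70,0,0,0,-0.075,-9,-74,0,0,0,-0.075]'
python3 -m inch '[0,0,0,0,0,0,0,0,0,0,0,0]'
python3 - <<'E'
from h import *
s=read_state();x=R.from_quat(s["tool_rot"]).as_matrix();print(s["tcp_pos"],np.degrees(np.arctan2(x[1,0],x[0,0])),x[:,2],s["torque"])
for n in("top","side"):
    d=snapshot(n);np.savez(n+"1.npz",**d);p=d["pixels"]
    c=np.r_[s["tcp_pos"]-[0,0,.09],1];q=d["camera_from_world"]@c;u=int(q[0]/q[2]*d["fx"]+d["cx"]);v=int(q[1]/q[2]*d["fy"]+d["cy"]);print(n,u,v)
    cv2.imwrite(f"pics/{n}1.png",cv2.resize(p[max(v-65,0):v+65,max(u-65,0):u+65],None,fx=4.5,fy=4.5,interpolation=cv2.INTER_CUBIC))
E
```

```text
clock: 5.0
tcp_pos: [0.4904, 0.0063, 0.1873]
clock: 5.42
tcp_pos: [0.4755, -0.1494, 0.1874]
clock: 5.83
tcp_pos: [0.467, -0.2228, 0.1878]
tool_rot: [0.937, -0.35, -0.001, -0.0]
contact_force: [-0.6, 0.9, -2.9]
width: 0.051
gripper_force: 50.0
clock: 6.0
tcp_pos: [0.4678, -0.2212, 0.1886]
tool_rot: [0.937, -0.349, -0.001, -0.0]
contact_force: [-0.2, -0.4, -4.8]
width: 0.0509
gripper_force: 50.0
[ 0.46783707 -0.22119796  0.18862292] -40.83494977478304 [-9.64855916e-04  1.37825977e-03 -9.99998585e-01] [ 0.12432132  0.06140714 -0.03850759]
top 447 318
side 373 191
```

View pics/side1.png

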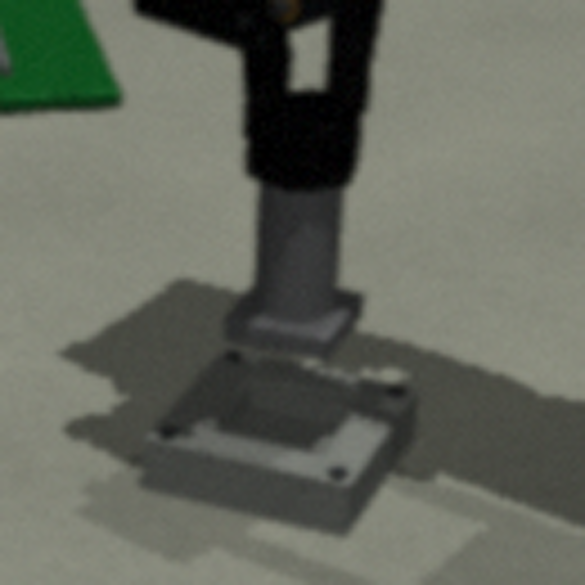

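The foot hangs level above the recess, near edge (230,338)–(330,357), about parallel to the brace's near edge (143,483)–(347,532). Lowering.

```bash
python3 -m inch '[1,-1,-15,0,0,0,1,-1,-30,0,0,0,1,-1,-42,0,0,0,1,-1,-44,0,0,0,1,-1,-44,0,0,0]';python3 -m inch '[0,0,-3,0,0,0,0,0,-6,0,0,0,0,0,-8,0,0,0,0,0,-8,0,0,0]'
```

```text
clock: 6.52
tcp_pos: [0.4683, -0.222, 0.1442]
tool_rot: [0.937, -0.349, -0.001, -0.0]
contact_force: [-0.1, -0.2, -3.4]
width: 0.0511
gripper_force: 50.0
clock: 6.85
tcp_pos: [0.4702, -0.2236, 0.139]
tool_rot: [0.937, -0.349, 0.001, 0.0]
contact_force: [-0.6, 1.1, 2.1]
width: 0.051
gripper_force: 50.0
```

```bash
python3 -m inch '[0,0,-1,0,0,0,0,0,-3,0,0,0,0,0,-3,0,0,0]'
python3 - <<'E'
from h import *
s=read_state();print(s["tcp_pos"],s["contact_force"],s["torque"])
d=snapshot("side");p=d["pixels"];np.savez("side2.npz",**d)
cv2.imwrite("pics/side2.png",cv2.resize(p[165:265,320:420],None,fx=6,fy=6,interpolation=cv2.INTER_CUBIC))
E
```

```text
clock: 7.1
tcp_pos: [0.4717, -0.2237, 0.1382]
tool_rot: [0.937, -0.349, 0.003, -0.0]
contact_force: [-1.1, 5.6, 16.6]
width: 0.0511
gripper_force: 50.0
[ 0.47165154 -0.22374874  0.13824867] [-1.13889583  5.59027204 16.56521696] [ 0.93901002  0.33938145 -0.0082583 ]
```

View pics/side2.png

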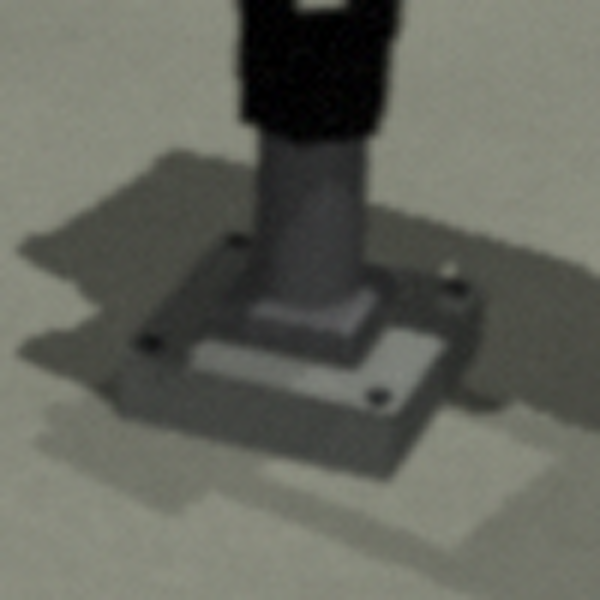

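The foot rests on the recess rim, near corner about (360,363), screws at (237,241),(455,285),(380,396),(150,342): about 1–3 mm off. I'll brighten and mark the expected recess.

Run:
```python
from h import *
import cv2
d=dict(np.load("side2.npz"));t=snapshot("top")
def proj(d,P):
    q=np.c_[P,np.ones(len(P))]@d["camera_from_world"].T;return q[:,:2]/q[:,2:3]*[d["fx"],d["fy"]]+[d["cx"],d["cy"]]
a=np.radians(-22);A=np.array([[np.cos(a),-np.sin(a)],[np.sin(a),np.cos(a)]])
sq=lambda h:np.c_[np.array([[h,h],[h,-h],[-h,-h],[-h,h]])@A.T+[.469,-.222],np.full(4,.03)]
print("side proj recess",proj(d,sq(.0295)).round(1).tolist(),"screws",proj(d,sq(.0462)).round(1).tolist())
ims=[]
for e,(u0,v0,w,h,f) in((d,(338,195,70,65,8)),(t,(395,270,85,90,6))):
    c=e["pixels"][v0:v0+h,u0:u0+w];c=(255*(c/255.)**.6).astype(np.uint8)
    c=cv2.convertScaleAbs(cv2.resize(c,None,fx=f,fy=f,interpolation=cv2.INTER_CUBIC),alpha=1.5,beta=-70)
    c=cv2.resize(c,(int(c.shape[1]*400/c.shape[1]),400));ims.append(c)
cv2.imwrite("pics/m3.png",np.hstack(ims))
```

```text
side proj recess [[354.7, 220.5], [364.0, 209.4], [387.5, 214.5], [379.0, 226.0]] screws [[345.2, 222.2], [360.0, 205.0], [396.6, 212.9], [383.6, 231.1]]
```

View pics/m3.png

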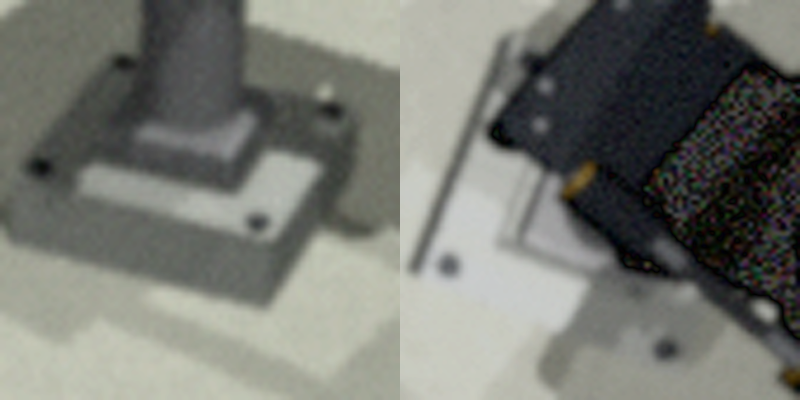

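Left half: foot's near corner at (235,190), recess edge from (95,157); right half: recess corner at (500,240), foot corner at (520,240), tight gap on the -x,+y side, in line with the wrist moment. Shift towards +x,-y.

```bash
python3 -m inch '[0,0,2,0,0,0,1.5,-1.5,2,0,0,0,1.5,-1.5,0,0,0,0,1.5,-1.5,-1,0,0,0,1.5,-1.5,-1,0,0,0]'; python3 -c "
from h import *
s=read_state();print(s['tcp_pos'],s['torque'])"
```

```text
clock: 7.62
tcp_pos: [0.4704, -0.2241, 0.1327]
tool_rot: [0.937, -0.349, -0.0, -0.0]
contact_force: [1.3, 0.4, -2.2]
width: 0.0516
gripper_force: 50.0
[ 0.47037497 -0.22410706  0.13270431] [ 0.53408159 -0.30094288  0.00610386]
```

It dropped in. Continue down.

```bash
python3 -m inch '[0,0,-3,0,0,0,0,0,-6,0,0,0,0,0,-9,0,0,0,0,0,-11,0,0,0,0,0,-11,0,0,0]'; python3 -c "
from h import *
s=read_state();print(s['tcp_pos'],s['torque'])"
```

```text
clock: 8.03
tcp_pos: [0.4702, -0.2244, 0.1218]
tool_rot: [0.937, -0.349, -0.001, -0.0]
contact_force: [0.4, 1.1, -3.7]
width: 0.0512
gripper_force: 50.0
[ 0.47018868 -0.22441014  0.12180762] [ 0.56245013 -0.05967368 -0.03181475]
```

```bash
python3 -m inch '[0,0,-1,0,0,0,0,0,-2,0,0,0,0,0,-2,0,0,0,0,0,-2,0,0,0]'; python3 -c "
from h import *
s=read_state();print(s['tcp_pos'],s['torque'])"
```

```text
clock: 8.37
tcp_pos: [0.4711, -0.2248, 0.1218]
tool_rot: [0.937, -0.349, 0.001, 0.0]
contact_force: [-1.8, 4.7, 7.0]
width: 0.0511
gripper_force: 50.0
[ 0.4710566  -0.22483663  0.1217688 ] [ 1.00662656e+00  3.37924676e-01 -2.74961203e-04]
```

```bash
python3 -m inch '[0,0,1,0,0,0,0,0,1,0,0,0,0,0,1,0,0,0,0,0,1,0,0,0,0,0,1,0,0,0]' 75; python3 -c "
from h import *
s=read_state();print(s['tcp_pos'],s['torque'],s['contact_force'])
d=snapshot('side');g=d['pixels']
np.savez('side4.npz',**d)"; python3 -m inch '[0,0,0,0,0,0,0,0,0,0,0,0,0,0,0,0,0,0,0,0,0,0,0,0,0,0,0,0,0,0]' 20 60|head -6;python3 -m inch '[0,0,0,0,0,0,0,0,0,0,0,0,0,0,0,0,0,0]'
```

```text
clock: 8.78
tcp_pos: [0.4705, -0.2249, 0.1213]
tool_rot: [0.937, -0.349, 0.0, 0.0]
contact_force: [0.5, -0.2, 0.5]
width: 0.0647
gripper_force: 0.0
[ 0.47049218 -0.22485779  0.12126759] [ 0.08329337  0.00712953 -0.01170344] [ 0.52673991 -0.17790485  0.47570563]
clock: 9.25
tcp_pos: [0.4706, -0.2245, 0.1213]
tool_rot: [0.937, -0.349, 0.0, -0.0]
contact_force: [1.3, 0.7, -0.5]
width: 0.051
gripper_force: 60.0
clock: 9.5
tcp_pos: [0.4706, -0.2246, 0.1213]
tool_rot: [0.937, -0.349, 0.0, -0.0]
contact_force: [0.6, 1.0, -0.6]
width: 0.0507
gripper_force: 60.0
```

```bash
python3 -m inch '[0,0,0,0,0,0.07,0,0,0,0,0,0.17,0,0,0,0,0,0.27,0,0,0,0,0,0.37,0,0,0,0,0,0.47]'; python3 -c "
from h import *
s=read_state();x=R.from_quat(s['tool_rot']).as_matrix();print(np.degrees(np.arctan2(x[1,0],x[0,0])),s['torque'])"
```

```text
clock: 9.92
tcp_pos: [0.4704, -0.2241, 0.1214]
tool_rot: [0.993, -0.119, -0.0, -0.0]
contact_force: [-0.1, 2.6, 1.6]
width: 0.0513
gripper_force: 60.0
-13.682945844278066 [ 0.42054607  0.08273068 -0.22587388]
```

Turning with −0.23 Nm reaction; continue.

```bash
python3 -m inch '[0,0,0,0,0,0.1,0,0,0,0,0,0.2,0,0,0,0,0,0.3,0,0,0,0,0,0.4,0,0,0,0,0,0.5]'|head -4; python3 -m inch '[0,0,0,0,0,0.1,0,0,0,0,0,0.2,0,0,0,0,0,0.3,0,0,0,0,0,0.4,0,0,0,0,0,0.5]'; python3 -m inch '[0,0,0,0,0,0.05,0,0,0,0,0,0.05,0,0,0,0,0,0.05]'; python3 -c "
from h import *
s=read_state();x=R.from_quat(s['tool_rot']).as_matrix();print(np.degrees(np.arctan2(x[1,0],x[0,0])),s['torque'],s['joint_positions'])"
```

```text
clock: 10.33
tcp_pos: [0.4715, -0.225, 0.1233]
tool_rot: [0.991, 0.13, 0.001, 0.001]
contact_force: [-1.2, 3.1, 9.9]
clock: 10.75
tcp_pos: [0.4718, -0.2243, 0.1235]
tool_rot: [0.928, 0.372, 0.001, 0.0]
contact_force: [-0.8, 4.6, 11.7]
width: 0.0511
gripper_force: 60.0
clock: 11.0
tcp_pos: [0.4718, -0.2244, 0.1235]
tool_rot: [0.92, 0.393, 0.001, 0.001]
contact_force: [-1.1, 5.2, 11.5]
width: 0.0508
gripper_force: 60.0
46.25074236974425 [ 0.95500146  0.21041867 -0.02443412] [-5.95936933e-01  6.66995124e-02  1.88792745e+00  1.51070257e-03
  1.18479322e+00  1.67066079e-01]
```

```bash
python3 -m inch '[0,0,2,0,0,0,0,0,5,0,0,0,0,0,9,0,0,0,0,0,13,0,0,0,0,0,16,0,0,0]';python3 -m inch '[0,0,6,0,0,0,0,0,12,0,0,0,0,0,18,0,0,0,0,0,23,0,0,0,0,0,25,0,0,0]';python3 -m inch '[0,0,0,0,0,0,0,0,0,0,0,0,0,0,0,0,0,0,0,0,0,0,0,0]'
python3 - <<'E'
from h import *
s=read_state();x=R.from_quat(s['tool_rot']).as_matrix();print(s["tcp_pos"],x[:,2],s['torque'])
d=snapshot("side");c=d["pixels"][140:260,320:420];c=(255*(c/255.)**.6).astype(np.uint8)
cv2.imwrite("pics/fin.png",cv2.resize(c,None,fx=5,fy=5,interpolation=cv2.INTER_CUBIC))
E
```

```text
clock: 11.42
tcp_pos: [0.4705, -0.2247, 0.1377]
tool_rot: [0.92, 0.393, -0.0, 0.0]
contact_force: [0.6, 0.3, -1.0]
width: 0.0508
gripper_force: 60.0
clock: 11.83
tcp_pos: [0.4711, -0.225, 0.1637]
tool_rot: [0.92, 0.393, 0.0, 0.001]
contact_force: [-0.8, 0.3, -0.2]
width: 0.051
gripper_force: 60.0
clock: 12.17
tcp_pos: [0.4703, -0.2244, 0.1619]
tool_rot: [0.92, 0.393, -0.0, -0.0]
contact_force: [0.1, 0.2, -1.5]
width: 0.0505
gripper_force: 60.0
[ 0.47025135 -0.22441568  0.16187661] [-7.17692928e-04  4.82725468e-04 -9.99999626e-01] [ 0.00113535 -0.07816375 -0.00691087]
```

View pics/fin.png

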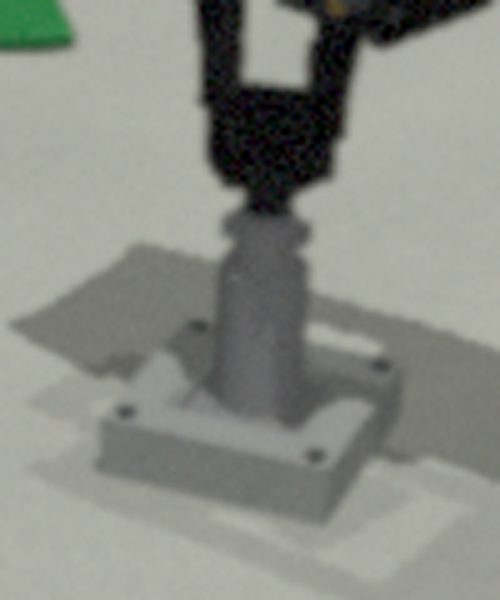

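The picture shows the canister standing in the brace, neck bare at (268,225), and the cap held above it (skirt edge at about row 185). The skirt is about 15 mm clear of the mouth.

```bash
python3 -c "
from station import *
print(job_done())"
```

```text
the job is handed in; nothing more can be done
None
```

The canister stands fully down in the brace. The cap is unscrewed and held level about 15 mm above the open mouth, and the job was handed in after about 12 s of robot time.

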